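# Rebuild the dough roller on its drive spindle

### The job

The washed parts of the dough roller must go back on the level spindle of the drive unit: first the longest of the white eight-sided sleeves, then the shortest, then the end cap with its open end over the spindle's tip. Push everything fully home, so that the parts sit against the spindle's shoulder and each other with no gaps, and let go.

Things in the scene. Friction and masses are not known exactly. Their poses are not given: they have to be found in the camera images.
- spindle_root (a point): On the axis of a fixed level steel spindle, at its shoulder, 140 mm above the counter. The spindle, 14 mm thick, runs 134 mm along this point's -y axis to a rounded free tip; z is up. On the +y side: the shoulder, a disc 44 mm in diameter, 20 mm thick, then the drive unit, a fixed steel box 150 (x) by 130 (y) mm, 155 mm high. Nothing is above or beneath the spindle.
- long_sleeve: Longest sleeve, 64 mm long, 110 g; goes on first. White plastic, eight-sided, 52 mm wide and high, standing on a flat with its bore level; bore 36 mm wide, right through. Origin: middle of the bore, halfway along (26 mm above the counter at first). y = bore axis, z up; ends alike. Let go on the spindle, it hangs by the top of its bore, origin 11 mm below the spindle's axis.
- short_sleeve: Shortest sleeve, 28 mm long, 50 g; goes on second. White plastic, eight-sided, 52 mm wide and high, standing on a flat with its bore level; bore 36 mm wide, right through. Origin: middle of the bore, halfway along (26 mm above the counter at first). y = bore axis, z up; ends alike. A third sleeve, alike but 46 mm long, stands among the parts and is not needed.
- end_cap: Cap, 100 g, white, eight-sided and standing like the sleeves, 52 mm wide and high, 50 mm long, closed at its -y end, where a steel knob (26 mm thick) sticks out 20 mm. Open end at +y, turned roughly as it must go on; bore 36 mm wide, 45 mm deep. Origin: on its axis, halfway along the 50 mm (26 mm up at first); z up. Hangs by itself once pushed home, the spindle 42 mm deep in it.
There are look-alikes about, which are no part of the job. Leave any blue, green or purple look-alike of the short_sleeve alone.

How it is judged:
By the outcome, as a careful person would: the job done as asked, in the order asked, and still so for the second after the job is handed in, with the robot touching nothing.
It also fails if it takes over 69 s, if anything falls off the work surface, if the arm or the gripper's body presses on something with over 40 N, if the wrist force passes 120 N, or if a joint passes its speed limit or range.

### The arm

A 7-joint arm with a two-finger parallel gripper is mounted at the origin on the work surface. World frame = base frame: x ahead of the robot, y to its left, z up, the work surface at z = 0. Lengths are in mm, angles in rad, forces in N, time in s.
With the tool pointing down it reaches from about 400 to 875 mm from the base axis. Payload 19.3 kg.
Tool frame: the origin (TCP) lies on the centre line of the jaws, within the pads' length; the fingertips stand 11 mm ahead of it and the grasp point (between the pads) lies 8 mm behind it; z points along the fingers, y is the direction in which the jaws open and shut (so a half turn about z gives the same grasp; the last joint's range is limited). The gripper opens to 85 mm and grips with 20 to 120 N. Pads are 22 mm wide; open, the fingers measure 114 mm over their backs; the gripper's body (76 mm by 85 mm) begins 54 mm behind the grasp point. The pads swing forward as they close: fully open they stand 13 mm farther back than shut.
Start: joints at [1.054, 0.521, -0.036, 1.599, 0.021, 1.021, -0.113], TCP at [270.023, -563.651, 242.291] pointing down, gripper open.
Joint ranges: [-2.91, 2.91], [-0.3, 2.13], [-1.5, 1.42], [0.17, 2.43], [-1.26, 4.41], [0.16, 1.93], [-2.52, 2.52]. Speed limits (rad/s): [1.89, 1.89, 2.39, 2.39, 3.01, 3.01, 3.01].

### API

Orientations are given as a 3x3 rotation matrix whose columns are the frame's x, y, z axes.
In Python, from bench import robot gives the robot as it stands.
- The arm moves only by the shell command python3 -m jog 'ROWS'. ROWS is JSON, a list of rows, each an object of numbers: "x", "y", "z": the shift along the world's x, y, z normalised to -1 to 1, where 1 is 1 m; "wx", "wy", "wz": the turn, a rotation vector about the world's x, y, z normalised to -1 to 1, where 1 is pi rad; "grip": the opening, from 0 (shut) to 1 (fully open). A call has 1 to 10 rows; each row is the pose to reach, as a shift and turn from the pose commanded when the call began, turning the shorter way round; what a row does not reach only later rows make up. A row lasts 1/12 s, in which the tool goes at most 41.7 mm and 7.16 degrees, less where a joint would pass 70% of its speed; a pose out of reach is approached as far as the arm can. A call with a number of a shift or a turn outside -1 to 1 is refused whole. A call with a gripper value outside its range is refused whole. The fingers move at their own pace and stop on an object; the grip force is fixed at half the most. Time passes only in rows, so rows that repeat a pose let the fingers close. It gives the time, the measured TCP pose, the force and the opening at its end, in the units of the state.
- robot.state(): the state, without advancing time (a new reading comes with each control period).
- robot.get_image(name): name is "side" or "top" or "wrist"; returns the picture (480x640x3 uint8, red, green, blue); there is no depth.
- robot.camera_info(name): a dict with "fx", "fy", "cx", "cy" (pixels), "world_to_cam" (4x4, takes a point from world to camera coordinates); the wrist camera has in their place "mount" (4x4, takes a point from camera to tool coordinates, whose origin is the TCP and whose axes are the flange's). Camera axes: x right, y up, looking along -z (the intrinsics and any distortion apply to the point x, -y, -z); pixel columns grow to the right and rows downward; lengths in mm; the calibration is good to about 2 mm. A picture is of the moment at which its call begins: read the wrist's pose just before it. camera_info takes no time and is no camera call.
- robot.job_done(): hands the job in, once; it reports no verdict.
The state is a dict: "clock": time; "joint_pos": joint angles; "joint_vel": joint speeds; "tau": joint torques, N m; "tcp_pos": TCP position; "ee_rot": TCP orientation; "wrist_force": force on the tool from outside, world axes, zero at the start; "wrist_torque": the same for the moment, N m; "opening": finger opening in mm.
Only numpy, scipy, OpenCV 4.12 (cv2) and the standard library are available. Lean on these libraries where they do the work, as an engineer would, in place of code of your own. Each camera call takes 0.05 s, during which the arm holds its last target. There are 200 camera calls.

## Working session

There is one attempt and no reset: what is moved stays moved. The work goes in short steps, Python scripts to look and compute and a shell command to move; the robot and the scene stay as the last step left them, time stands still between calls to the robot, and variables do not carry over. Pictures are saved under pics/ and viewed, about 8 in all and at most 12, crops included, and the job is handed in when it is done.

```bash
ls; mkdir -p pics; python3 - <<'E'
from bench import robot
import cv2,numpy as np
np.set_printoptions(precision=3,suppress=True)
s=robot.state();print(s['clock'],s['tcp_pos'],s['ee_rot'],s['opening'])
for n in('top','side','wrist'):
    i=robot.camera_info(n);print(n,{k:np.array(v) for k,v in i.items()})
    im=robot.get_image(n);cv2.imwrite(f'pics/{n}0.png',im[:,:,::-1])
E
```

```text
pics
0.0 [ 269.87  -563.37   241.728] [[ 0.902  0.432 -0.001]
 [ 0.432 -0.902  0.001]
 [-0.    -0.001 -1.   ]] 85.74124143472783
top {'fx': array(483.326), 'fy': array(483.326), 'cx': array(309.608), 'cy': array(241.078), 'world_to_cam': array([[   0.025,   -1.   ,    0.002,  -74.575],
       [   0.99 ,    0.025,    0.142, -572.91 ],
       [  -0.142,   -0.002,    0.99 , -998.58 ],
       [   0.   ,    0.   ,    0.   ,    1.   ]])}
side {'fx': array(517.577), 'fy': array(517.577), 'cx': array(324.335), 'cy': array(245.351), 'world_to_cam': array([[   -0.998,    -0.068,     0.007,   563.108],
       [    0.047,    -0.606,     0.794,  -152.704],
       [   -0.05 ,     0.792,     0.608, -1104.74 ],
       [    0.   ,     0.   ,     0.   ,     1.   ]])}
wrist {'fx': array(334.051), 'fy': array(334.051), 'cx': array(317.626), 'cy': array(237.132), 'mount': array([[  -0.   ,    0.955,    0.295,   75.4  ],
       [   1.   ,    0.   ,   -0.   ,    0.298],
       [  -0.   ,    0.295,   -0.955, -131.212],
       [   0.   ,    0.   ,    0.   ,    1.   ]])}
```

View pics/top0.png

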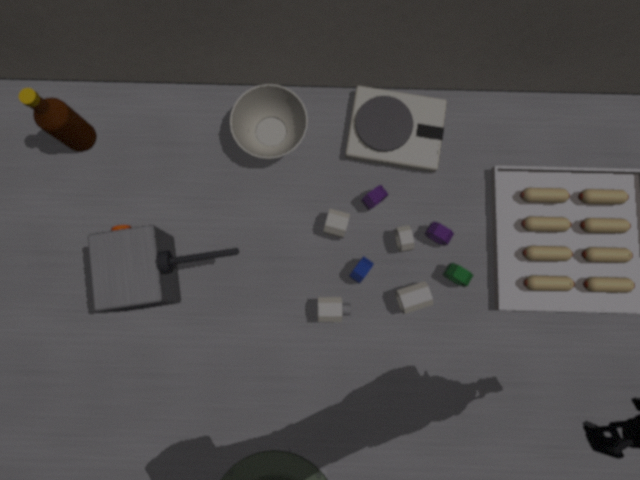

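View pics/side0.png

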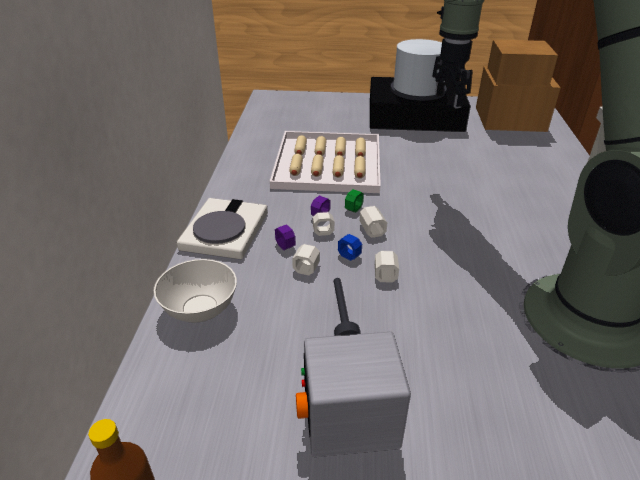

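The top view shows these candidates:
- White part at (414,297): the longest, so the long sleeve.
- White part at (405,239): the shortest, so the short sleeve.
- White part at (337,223): the middle sleeve, not needed.
- White part at (330,309): has a knob, so it is the cap.
- Purple (375,197) and (440,233), blue (362,270), green (459,274): decoys.

The spindle runs from (170,262) to its tip at (238,250).

```bash
cat > h.py <<'E'
import cv2,numpy as np
from bench import robot
np.set_printoptions(precision=3,suppress=True)
def cam(n,st=None):
    i=robot.camera_info(n)
    if n=='wrist':
        T=np.eye(4);T[:3,:3]=st['ee_rot'];T[:3,3]=st['tcp_pos'];C=T@np.array(i['mount'])
    else: C=np.linalg.inv(np.array(i['world_to_cam']))
    return i,C
def ray(c,u,v):
    i,C=c;d=C[:3,:3]@np.array([(u-i['cx'])/i['fx'],-(v-i['cy'])/i['fy'],-1]);return C[:3,3],d/np.linalg.norm(d)
def onz(c,u,v,z):
    o,d=ray(c,u,v);return o+d*(z-o[2])/d[2]
def cross(r1,r2):
    (a,d),(b,e)=r1,r2
    t,s=np.linalg.lstsq(np.c_[d,-e],b-a,rcond=None)[0];p,q=a+t*d,b+s*e
    return (p+q)/2,np.linalg.norm(p-q)
def proj(c,p):
    i,C=c;q=np.linalg.inv(C)@np.r_[p,1];return i['cx']+i['fx']*q[0]/-q[2],i['cy']-i['fy']*q[1]/-q[2]
E
cat > m.py <<'E'
from h import *
st=robot.state()
c=cam('top');im=cv2.imread('pics/top0.png');hsv=cv2.cvtColor(im,cv2.COLOR_BGR2HSV)
roi=im[180:330,300:490];print('table',im[250,300],'white',im[297,414])
m=((hsv[...,2]>150)&(hsv[...,1]<60)).astype(np.uint8)
for q in ('top','side'):
    im=cv2.imread(f'pics/{q}0.png');g=cv2.cvtColor(im,cv2.COLOR_BGR2HSV)
    x0,x1,y0,y1=(300,490,180,330) if q=='top' else (270,410,190,290)
    th=150 if q=='top' else 190
    m=np.zeros(g.shape[:2],np.uint8);r=g[y0:y1,x0:x1];m[y0:y1,x0:x1]=((r[...,2]>th)&(r[...,1]<50))*255
    for k in cv2.findContours(m,0,2)[0]:
        if cv2.contourArea(k)<80: continue
        R=cv2.minAreaRect(k);cc=cam(q);b=[onz(cc,*p,40)[:2] for p in cv2.boxPoints(R)]
        M=cv2.moments(k);print(q,R,'world40',onz(cc,M['m10']/M['m00'],M['m01']/M['m00'],35),'edges',b[1]-b[0],b[2]-b[1])
im=cv2.imread('pics/top0.png')
a=cv2.resize(im[215:325,80:250],None,fx=4,fy=4,interpolation=2)
b=cv2.resize(im[215:325,310:480],None,fx=4,fy=4,interpolation=2)
cv2.imwrite('pics/c1.png',np.clip(np.hstack([a])*1.8,0,255).astype(np.uint8)); print(a.shape)
E
python3 m.py
```

```text
table [91 89 91] white [123 123 124]
side ((384.5, 259.0), (16.0, 17.0), 90.0) world40 [ 432.97  -124.053   35.   ] edges [-39.879  -3.093] [ 2.175 58.987]
side ((304.0517578125, 250.3793182373047), (19.266551971435547, 12.872049331665039), 4.763641834259033) world40 [ 621.008 -137.718   35.   ] edges [  3.085 -49.048] [-46.295   2.721]
side ((370.60003662109375, 213.70004272460938), (17.88854217529297, 16.54690170288086), 63.43495178222656) world40 [ 464.645 -304.841   35.   ] edges [-38.984 -39.021] [-19.841  74.309]
(440, 680, 3)
```

View pics/c1.png

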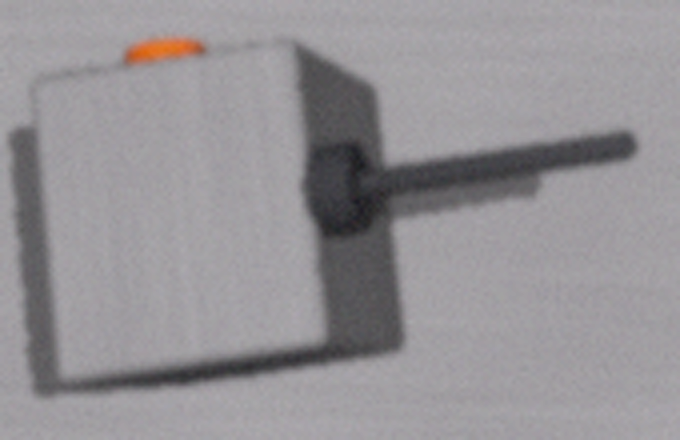

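```bash
sed -i 's/th=150 if/th=112 if/; s/th=112 if q==.top. else 190/th=108 if q=="top" else 165/' m.py; cat >> m.py <<'E'
c=cam('top')
t=onz(c,238.7,251.3,140);r=onz(c,173.7,260.3,140);print('tip',t,'root',r,np.linalg.norm(t-r),'yaw',np.degrees(np.arctan2((t-r)[0],-(t-r)[1])))
# box top edges front: crop px (297,42)-(326,342), left edge (38,82)-(60,380)
P=[onz(c,80+a/4,215+b/4,155) for a,b in((297,42),(326,342),(60,380),(38,82))];print('box',P[0]-P[1],P[0]-P[3],P[1]-P[2]);print(np.array(P))
# side tip
s=cv2.imread('pics/side0.png');
cv2.imwrite('pics/c2.png',cv2.resize(np.hstack([cv2.resize(s[265:355,300:400],None,fx=3,fy=3),cv2.resize(s[185:285,270:410],None,fx=3,fy=2.7)]),None,fx=1.1,fy=1.1))
E
python3 m.py
```

```text
table [91 89 91] white [123 123 124]
top ((330.0, 307.0), (18.0, 22.0), 90.0) world40 [ 434.636 -106.995   35.   ] edges [  1.145 -46.574] [-37.666  -0.576]
top ((415.50006103515625, 295.5000305175781), (17.708755493164062, 29.72541046142578), 71.56504821777344) world40 [ 462.216 -289.744   35.   ] edges [ 21.391 -60.044] [-35.232 -11.505]
top ((405.9352722167969, 235.45880126953125), (16.920578002929688, 12.256572723388672), 77.47119140625) world40 [ 591.465 -269.374   35.   ] edges [  6.479 -25.899] [-35.914  -7.721]
top ((337.51922607421875, 219.5961456298828), (20.96168327331543, 17.014923095703125), 15.255120277404785) world40 [ 624.259 -119.783   35.   ] edges [36.467 -9.009] [-11.119 -44.119]
side ((386.197998046875, 257.980224609375), (18.308683395385742, 22.089824676513672), 84.2894058227539) world40 [ 429.389 -124.896   35.   ] edges [-52.053 -12.532] [-1.28  67.586]
side ((306.74578857421875, 239.17355346679688), (24.472864151000977, 40.585975646972656), 4.969740867614746) world40 [ 623.167 -160.17    35.   ] edges [  10.191 -164.261] [-62.804   4.6  ]
side ((322.310791015625, 216.36488342285156), (8.38434886932373, 18.9058837890625), 80.53767395019531) world40 [ 589.895 -285.919   35.   ] edges [-47.227 -18.271] [-5.71  37.687]
side ((371.2000427246094, 213.90000915527344), (19.677398681640625, 17.441329956054688), 63.43495178222656) world40 [ 463.425 -305.57    35.   ] edges [-41.173 -41.266] [-21.701  81.76 ]
(440, 680, 3)
tip [536.935  76.271 140.   ] root [516.328 200.988 140.   ] 126.40852825562949 yaw 9.38204657966919
box [142.456  23.649  -0.   ] [  22.48  -122.476   -0.   ] [  20.695 -123.234    0.   ]
[[581.01  238.399 155.   ]
 [438.555 214.75  155.   ]
 [417.859 337.984 155.   ]
 [558.53  360.875 155.   ]]
```

View pics/c2.png

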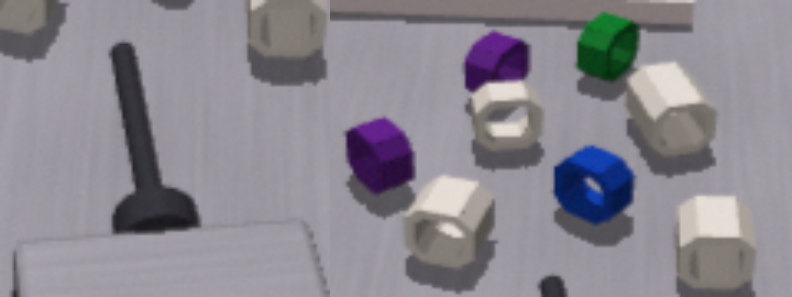

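The side crop confirms the choice. The white short sleeve is at side (323,223), beside a purple decoy. The long one is at (373,222), and the cap is at (386,266) with its open end facing the drive. I'll move the wrist over the long sleeve.

```bash
python3 -m jog '[{"x":0.192,"y":0.274,"z":-0.05,"wz":0.39,"grip":1},{"x":0.192,"y":0.274,"z":-0.05,"wz":0.39,"grip":1},{"x":0.192,"y":0.274,"z":-0.05,"wz":0.39,"grip":1},{"x":0.192,"y":0.274,"z":-0.05,"wz":0.39,"grip":1},{"x":0.192,"y":0.274,"z":-0.05,"wz":0.39,"grip":1},{"x":0.192,"y":0.274,"z":-0.05,"wz":0.39,"grip":1},{"x":0.192,"y":0.274,"z":-0.05,"wz":0.39,"grip":1},{"x":0.192,"y":0.274,"z":-0.05,"wz":0.39,"grip":1},{"x":0.192,"y":0.274,"z":-0.05,"wz":0.39,"grip":1},{"x":0.192,"y":0.274,"z":-0.05,"wz":0.39,"grip":1}]'
python3 -m jog '[{"wz":0.074,"grip":1},{"wz":0.074,"grip":1},{"wz":0.074,"grip":1}]'
python3 - <<'E'
from h import *
s=robot.state();im=robot.get_image('wrist')[:,:,::-1];cv2.imwrite('pics/w1.png',im);np.savez('w1.npz',ee_rot=s['ee_rot'],tcp_pos=s['tcp_pos'])
print(s['clock'],s['tcp_pos'],s['ee_rot'],s['joint_pos'])
print(cross(ray(cam('top'),238.2,251.3),ray(cam('side'),337,279)))
E
```

```text
0.15 [ 269.902 -563.464  241.888] [[ 0.902  0.432 -0.   ]
 [ 0.432 -0.902  0.001]
 [-0.    -0.001 -1.   ]] [ 1.054  0.522 -0.036  1.6    0.021  1.021 -0.113]
(array([536.503,  77.417, 138.982]), np.float64(1.0519268647160978))validation failed for argument at $[0]...
validation failed for argument at $[0]...
```

View pics/w1.png

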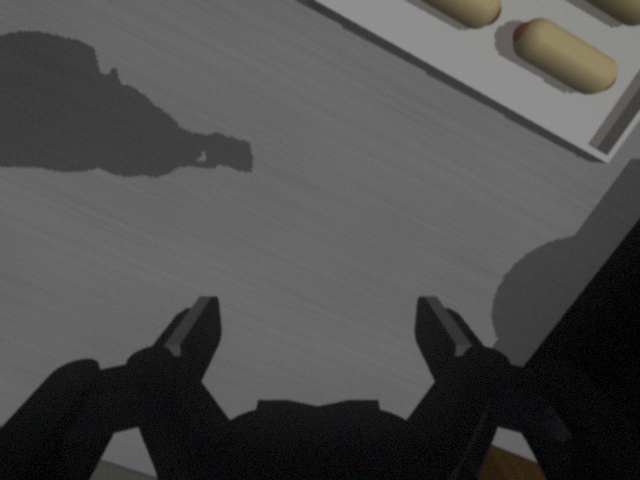

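The move was refused, most likely because each row must give every key. The wrist picture therefore shows only the counter and the bun tray. The spindle tip triangulates to (536.5, 77, 139).

```bash
python3 -m jog '[{"x":0.192,"y":0.274,"z":-0.05,"wx":0,"wy":0,"wz":0.39,"grip":1},{"x":0.192,"y":0.274,"z":-0.05,"wx":0,"wy":0,"wz":0.39,"grip":1},{"x":0.192,"y":0.274,"z":-0.05,"wx":0,"wy":0,"wz":0.39,"grip":1},{"x":0.192,"y":0.274,"z":-0.05,"wx":0,"wy":0,"wz":0.39,"grip":1},{"x":0.192,"y":0.274,"z":-0.05,"wx":0,"wy":0,"wz":0.39,"grip":1},{"x":0.192,"y":0.274,"z":-0.05,"wx":0,"wy":0,"wz":0.39,"grip":1},{"x":0.192,"y":0.274,"z":-0.05,"wx":0,"wy":0,"wz":0.39,"grip":1},{"x":0.192,"y":0.274,"z":-0.05,"wx":0,"wy":0,"wz":0.39,"grip":1},{"x":0.192,"y":0.274,"z":-0.05,"wx":0,"wy":0,"wz":0.39,"grip":1},{"x":0.192,"y":0.274,"z":-0.05,"wx":0,"wy":0,"wz":0.39,"grip":1}]'
cat > look.sh <<'X'
python3 - $1 <<'E'
from h import *
import sys
n=sys.argv[1]
s=robot.state();im=robot.get_image('wrist')[:,:,::-1];cv2.imwrite(f'pics/{n}.png',im);np.savez(f'{n}.npz',ee_rot=s['ee_rot'],tcp_pos=s['tcp_pos'])
print(s['clock'],s['tcp_pos'],s['ee_rot'],s['joint_pos'])
E
X

```

```text
clock: 1.03
tcp_pos: [463.8, -286.5, 191.9]
ee_rot: [[-0.113, 0.994, 0.0], [0.994, 0.113, 0.001], [0.001, 0.0, -1.0]]
wrist_force: [-0.3, -1.5, 0.2]
opening: 85.5
```

```bash
python3 -m jog '[{"x":0,"y":0,"z":0,"wx":0,"wy":0,"wz":0.07,"grip":1},{"x":0,"y":0,"z":0,"wx":0,"wy":0,"wz":0.07,"grip":1},{"x":0,"y":0,"z":0,"wx":0,"wy":0,"wz":0.07,"grip":1}]'; bash look.sh w2
```

```text
clock: 1.28
tcp_pos: [461.9, -289.7, 192.1]
ee_rot: [[-0.32, 0.947, -0.0], [0.947, 0.32, 0.0], [0.0, -0.0, -1.0]]
wrist_force: [0.4, 0.6, 0.2]
opening: 85.3
1.2833 [ 461.928 -289.654  192.13 ] [[-0.32   0.947 -0.   ]
 [ 0.947  0.32   0.   ]
 [ 0.    -0.    -1.   ]] [ 0.782  0.488 -0.448  1.845  0.269  0.869  0.531]
```

View pics/w2.png

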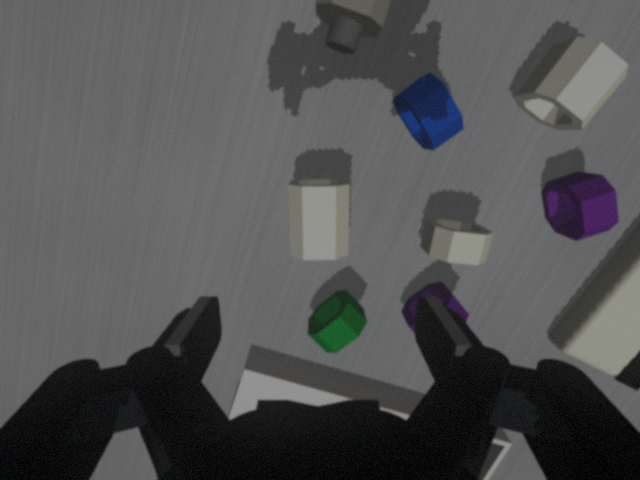

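The long sleeve sits at about (320,222), already lined up with the jaws. The decoys, the short sleeve at (460,243) and the cap at (352,15) are all clear of the fingers.

```bash
python3 - <<'E'
from h import *
c=cam('wrist',np.load('w2.npz'))
a=onz(c,320,186,52);b=onz(c,319.5,259,52);print(a,b,np.linalg.norm(a-b),(a+b)/2)
im=cv2.imread('pics/w2.png');g=im.mean(2)
print(g[175:195,320].astype(int),g[248:268,320].astype(int));print(g[235,280:360].astype(int))
E
```

```text
[ 452.701 -256.262   52.   ] [ 472.68  -316.359   52.   ] 63.33070434146421 [ 462.69 -286.31   52.  ]
[ 72  71  68  74  81  92  94  96  91  89  95 116 138 145 146 145 148 147
 145 147] [148 148 147 147 146 146 147 144 146 145 144 136 126 111 107 109 108 109
 109 108]
[106 107 108 106 109 107 104 105 106 109 112 115 115 116 115 114 117 116
 114 115 113 116 126 137 145 148 149 144 146 148 149 145 150 146 145 147
 144 147 146 146 147 146 146 146 148 147 145 149 145 145 144 145 146 147
 146 141 130 128 127 124 125 127 124 127 123 123 125 123 114 110 110 108
 106 109 108 105 105 106 106 105]
```

```bash
python3 -m jog '[{"x":0.001,"y":0.003,"z":-0.04,"wx":0,"wy":0,"wz":0,"grip":1},{"x":0.001,"y":0.003,"z":-0.08,"wx":0,"wy":0,"wz":0,"grip":1},{"x":0.001,"y":0.003,"z":-0.12,"wx":0,"wy":0,"wz":0,"grip":1},{"x":0.001,"y":0.003,"z":-0.15,"wx":0,"wy":0,"wz":0,"grip":1},{"x":0.001,"y":0.003,"z":-0.172,"wx":0,"wy":0,"wz":0,"grip":1},{"x":0.001,"y":0.003,"z":-0.172,"wx":0,"wy":0,"wz":0,"grip":1},{"x":0.001,"y":0.003,"z":-0.172,"wx":0,"wy":0,"wz":0,"grip":1}]'
python3 -m jog '[{"x":0,"y":0,"z":0,"wx":0,"wy":0,"wz":0,"grip":0},{"x":0,"y":0,"z":0,"wx":0,"wy":0,"wz":0,"grip":0},{"x":0,"y":0,"z":0,"wx":0,"wy":0,"wz":0,"grip":0},{"x":0,"y":0,"z":0,"wx":0,"wy":0,"wz":0,"grip":0},{"x":0,"y":0,"z":0,"wx":0,"wy":0,"wz":0,"grip":0},{"x":0,"y":0,"z":0,"wx":0,"wy":0,"wz":0,"grip":0},{"x":0,"y":0,"z":0,"wx":0,"wy":0,"wz":0,"grip":0},{"x":0,"y":0,"z":0,"wx":0,"wy":0,"wz":0,"grip":0}]'
```

```text
clock: 1.92
tcp_pos: [462.7, -286.3, 20.0]
ee_rot: [[-0.313, 0.95, -0.002], [0.95, 0.313, 0.001], [0.001, -0.001, -1.0]]
wrist_force: [0.0, -0.9, 1.2]
opening: 85.4
clock: 2.58
tcp_pos: [463.7, -287.3, 22.0]
ee_rot: [[-0.315, 0.949, 0.002], [0.949, 0.315, -0.001], [-0.002, 0.001, -1.0]]
wrist_force: [-2.4, 0.6, 15.4]
opening: 51.3
```

```bash
python3 -m jog '[{"x":0,"y":0,"z":0.04,"wx":0,"wy":0,"wz":0,"grip":0},{"x":0,"y":0,"z":0.08,"wx":0,"wy":0,"wz":0,"grip":0},{"x":0.01,"y":0.03,"z":0.114,"wx":0,"wy":0,"wz":-0.02,"grip":0},{"x":0.025,"y":0.07,"z":0.114,"wx":0,"wy":0,"wz":-0.05,"grip":0},{"x":0.04,"y":0.11,"z":0.114,"wx":0,"wy":0,"wz":-0.05,"grip":0},{"x":0.05,"y":0.15,"z":0.114,"wx":0,"wy":0,"wz":-0.05,"grip":0},{"x":0.06,"y":0.19,"z":0.114,"wx":0,"wy":0,"wz":-0.05,"grip":0},{"x":0.075,"y":0.23,"z":0.114,"wx":0,"wy":0,"wz":-0.05,"grip":0},{"x":0.087,"y":0.265,"z":0.114,"wx":0,"wy":0,"wz":-0.05,"grip":0},{"x":0.087,"y":0.28,"z":0.114,"wx":0,"wy":0,"wz":-0.05,"grip":0}]'; python3 -m jog '[{"x":0,"y":0,"z":0,"wx":0,"wy":0,"wz":0,"grip":0},{"x":0,"y":0,"z":0,"wx":0,"wy":0,"wz":0,"grip":0}]'; bash look.sh w3
python3 - <<'E'
from h import *
w=cv2.imread('pics/w3.png');s=robot.get_image('side')[:,:,::-1];t=robot.get_image('top')[:,:,::-1]
cv2.imwrite('pics/side3.png',s);cv2.imwrite('pics/top3.png',t)
f=lambda a:cv2.resize(a,(400,300))
cv2.imwrite('pics/m3.png',np.vstack([np.hstack([f(np.clip(w*1.5,0,255).astype(np.uint8)),f(s[200:380,240:480])]),np.hstack([f(np.clip(t[190:340,80:280]*1.6,0,255).astype(np.uint8)),f(t)])]))
E
```

```text
clock: 3.42
tcp_pos: [552.0, -0.4, 135.6]
ee_rot: [[-0.168, 0.986, 0.003], [0.986, 0.168, 0.003], [0.002, 0.004, -1.0]]
wrist_force: [-0.4, 1.5, -1.4]
opening: 51.1
clock: 3.58
tcp_pos: [550.1, -5.8, 135.0]
ee_rot: [[-0.165, 0.986, 0.001], [0.986, 0.165, -0.0], [-0.0, 0.001, -1.0]]
wrist_force: [0.3, -1.0, -1.3]
opening: 50.8
3.5833 [550.107  -5.766 134.996] [[-0.165  0.986  0.001]
 [ 0.986  0.165 -0.   ]
 [-0.     0.001 -1.   ]] [ 0.183  0.568 -0.386  1.878  0.302  0.751 -0.205]
```

View pics/m3.png

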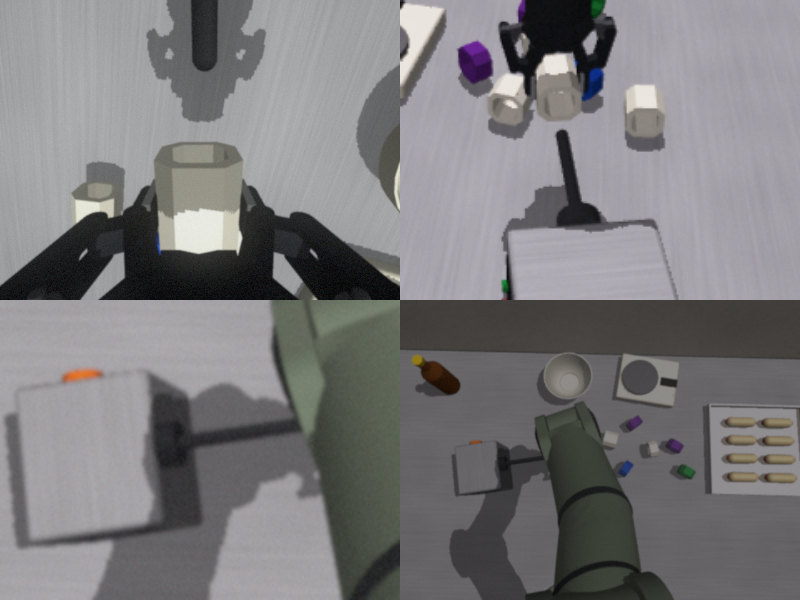

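The wrist view shows the sleeve held squarely, with its centre at column ~317. The spindle is parallel to it but slightly right, tip at (326,110).

```bash
python3 - <<'E'
from h import *
c=cam('wrist',np.load('w3.npz'));im=cv2.imread('pics/w3.png');g=im.mean(2)
R=np.load('w3.npz')['ee_rot'];t=np.load('w3.npz')['tcp_pos']
for v in (10,40,70,100):
    k=np.where(g[v,290:370]<35)[0]+290
    a,b=onz(c,k[0]-.5,v,140),onz(c,k[-1]+.5,v,140);m=(a+b)/2;print(v,k[0],k[-1],np.linalg.norm(a-b),m,'tool',R.T@(m-t))
k=np.where(g[60:140,327]<35)[0]+60;print('tip row',k[-1],onz(c,327,k[-1]+.5,140))
E
```

```text
10 307 346 13.066471397709842 [534.275 106.92  140.   ] tool [113.754   2.96   -5.022]
40 307 346 13.374093149474009 [535.769  98.377 140.   ] tool [105.082   3.025  -5.021]
70 308 346 13.354180414259387 [537.503  89.45  140.   ] tool [95.991  3.265 -5.019]
100 310 344 12.280613336818812 [539.15   80.053 140.   ] tool [86.45   3.341 -5.017]
tip row 113 [539.918  75.671 140.   ]
```

```bash
python3 -m jog '[{"x":0.003,"y":0,"z":0.002,"wx":0,"wy":0,"wz":0,"grip":0},{"x":0,"y":0.02,"z":0.002,"wx":0,"wy":0,"wz":0,"grip":0},{"x":-0.005,"y":0.05,"z":0.002,"wx":0,"wy":0,"wz":0,"grip":0},{"x":-0.010,"y":0.079,"z":0.002,"wx":0,"wy":0,"wz":0,"grip":0},{"x":-0.015,"y":0.109,"z":0.002,"wx":0,"wy":0,"wz":0,"grip":0},{"x":-0.020,"y":0.139,"z":0.002,"wx":0,"wy":0,"wz":0,"grip":0},{"x":-0.0234,"y":0.158,"z":0.002,"wx":0,"wy":0,"wz":0,"grip":0},{"x":-0.0254,"y":0.17,"z":0.002,"wx":0,"wy":0,"wz":0,"grip":0},{"x":-0.0254,"y":0.17,"z":0.002,"wx":0,"wy":0,"wz":0,"grip":0},{"x":-0.0254,"y":0.17,"z":0.002,"wx":0,"wy":0,"wz":0,"grip":0}]'; bash look.sh w4
```

```text
clock: 4.57
tcp_pos: [524.9, 162.6, 136.3]
ee_rot: [[-0.163, 0.987, 0.0], [0.987, 0.163, -0.001], [-0.001, -0.0, -1.0]]
wrist_force: [0.2, 0.1, -0.6]
opening: 51.3
4.5667 [524.941 162.551 136.332] [[-0.163  0.987  0.   ]
 [ 0.987  0.163 -0.001]
 [-0.001 -0.    -1.   ]] [-0.124  0.567 -0.392  1.878  0.304  0.755 -0.52 ]
```

```bash
python3 -m jog '[{"x":-0.0007,"y":0.004,"z":0,"wx":0,"wy":0,"wz":0,"grip":0},{"x":-0.0013,"y":0.008,"z":0,"wx":0,"wy":0,"wz":0,"grip":0},{"x":-0.0013,"y":0.008,"z":0,"wx":0,"wy":0,"wz":0,"grip":0}]';python3 -m jog '[{"x":-0.0004,"y":0.002,"z":0,"wx":0,"wy":0,"wz":0,"grip":0},{"x":-0.0007,"y":0.004,"z":0,"wx":0,"wy":0,"wz":0,"grip":0},{"x":-0.0007,"y":0.004,"z":0,"wx":0,"wy":0,"wz":0,"grip":0}]'
```

```text
clock: 4.87
tcp_pos: [523.4, 171.5, 136.3]
ee_rot: [[-0.163, 0.987, 0.0], [0.987, 0.163, 0.0], [0.0, 0.0, -1.0]]
wrist_force: [0.5, 1.1, -1.7]
opening: 50.9
clock: 5.12
tcp_pos: [522.7, 175.1, 136.3]
ee_rot: [[-0.163, 0.987, -0.0], [0.987, 0.163, -0.001], [-0.001, -0.0, -1.0]]
wrist_force: [0.9, -2.8, -1.0]
opening: 51.1
```

```bash
for i in 1 2; do :; done; python3 -m jog '[{"x":-0.0003,"y":0.002,"z":0,"wx":0,"wy":0,"wz":0,"grip":0},{"x":-0.0003,"y":0.002,"z":0,"wx":0,"wy":0,"wz":0,"grip":0}]';python3 -m jog '[{"x":-0.0003,"y":0.002,"z":0,"wx":0,"wy":0,"wz":0,"grip":0},{"x":-0.0003,"y":0.002,"z":0,"wx":0,"wy":0,"wz":0,"grip":0}]'
```

```text
clock: 5.28
tcp_pos: [522.7, 175.1, 136.3]
ee_rot: [[-0.162, 0.987, -0.0], [0.987, 0.162, -0.003], [-0.003, -0.001, -1.0]]
wrist_force: [1.9, -13.6, 3.2]
opening: 51.4
clock: 5.45
tcp_pos: [522.6, 175.2, 136.2]
ee_rot: [[-0.161, 0.987, -0.0], [0.987, 0.161, -0.006], [-0.006, -0.001, -1.0]]
wrist_force: [2.7, -23.9, 6.6]
opening: 51.0
```

Contact at 24 N, so the long sleeve is home. I'll lower it onto the spindle, let go and rise.

```bash
python3 -m jog '[{"x":0.0003,"y":-0.002,"z":-0.004,"wx":0,"wy":0,"wz":0,"grip":0},{"x":0.0003,"y":-0.002,"z":-0.008,"wx":0,"wy":0,"wz":0,"grip":0},{"x":0.0003,"y":-0.002,"z":-0.010,"wx":0,"wy":0,"wz":0,"grip":0},{"x":0.0003,"y":-0.002,"z":-0.010,"wx":0,"wy":0,"wz":0,"grip":0}]'; python3 -m jog '[{"x":0,"y":0,"z":0,"wx":0,"wy":0,"wz":0,"grip":1},{"x":0,"y":0,"z":0,"wx":0,"wy":0,"wz":0,"grip":1},{"x":0,"y":0,"z":0,"wx":0,"wy":0,"wz":0,"grip":1},{"x":0,"y":0,"z":0,"wx":0,"wy":0,"wz":0,"grip":1},{"x":0,"y":0,"z":0,"wx":0,"wy":0,"wz":0,"grip":1},{"x":0,"y":0,"z":0,"wx":0,"wy":0,"wz":0,"grip":1}]'; python3 -m jog '[{"x":0,"y":0,"z":0.04,"wx":0,"wy":0,"wz":0,"grip":1},{"x":0,"y":0,"z":0.08,"wx":0,"wy":0,"wz":0,"grip":1},{"x":0,"y":-0.02,"z":0.11,"wx":0,"wy":0,"wz":0,"grip":1},{"x":0,"y":-0.06,"z":0.11,"wx":0,"wy":0,"wz":0,"grip":1},{"x":0,"y":-0.1,"z":0.11,"wx":0,"wy":0,"wz":0,"grip":1},{"x":0,"y":-0.1,"z":0.11,"wx":0,"wy":0,"wz":0,"grip":1}]'; bash look.sh w5
```

```text
clock: 5.78
tcp_pos: [522.7, 175.1, 126.0]
ee_rot: [[-0.162, 0.987, -0.0], [0.987, 0.162, -0.003], [-0.003, -0.001, -1.0]]
wrist_force: [2.6, -12.5, -0.5]
opening: 50.9
clock: 6.28
tcp_pos: [522.3, 177.5, 126.3]
ee_rot: [[-0.163, 0.987, -0.0], [0.987, 0.163, 0.0], [0.0, 0.0, -1.0]]
wrist_force: [-0.2, 1.0, -0.5]
opening: 85.5
clock: 6.78
tcp_pos: [522.5, 69.5, 236.6]
ee_rot: [[-0.156, 0.988, 0.0], [0.988, 0.156, -0.004], [-0.004, -0.0, -1.0]]
wrist_force: [1.1, -2.3, 0.2]
opening: 85.3
6.7833 [522.505  69.532 236.6  ] [[-0.156  0.988  0.   ]
 [ 0.988  0.156 -0.004]
 [-0.004 -0.    -1.   ]] [ 0.074  0.398 -0.42   1.848  0.201  0.938 -0.28 ]
```

View pics/w5.png

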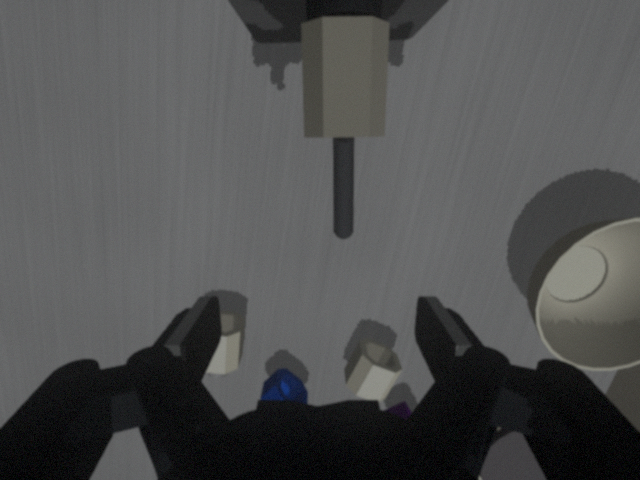

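The long sleeve hangs snug against the shoulder disc, at rows 16–137, with the spindle tip at (344,236). Next is the short sleeve.

```bash
python3 -m jog '[{"x":0.0675,"y":-0.338,"z":-0.075,"wx":0,"wy":0,"wz":0.022,"grip":1},{"x":0.0675,"y":-0.338,"z":-0.075,"wx":0,"wy":0,"wz":0.022,"grip":1},{"x":0.0675,"y":-0.338,"z":-0.075,"wx":0,"wy":0,"wz":0.022,"grip":1},{"x":0.0675,"y":-0.338,"z":-0.075,"wx":0,"wy":0,"wz":0.022,"grip":1},{"x":0.0675,"y":-0.338,"z":-0.075,"wx":0,"wy":0,"wz":0.022,"grip":1},{"x":0.0675,"y":-0.338,"z":-0.075,"wx":0,"wy":0,"wz":0.022,"grip":1},{"x":0.0675,"y":-0.338,"z":-0.075,"wx":0,"wy":0,"wz":0.022,"grip":1},{"x":0.0675,"y":-0.338,"z":-0.075,"wx":0,"wy":0,"wz":0.022,"grip":1},{"x":0.0675,"y":-0.338,"z":-0.075,"wx":0,"wy":0,"wz":0.022,"grip":1},{"x":0.0675,"y":-0.338,"z":-0.075,"wx":0,"wy":0,"wz":0.022,"grip":1}]';python3 -m jog '[{"x":0,"y":0,"z":0,"wx":0,"wy":0,"wz":0,"grip":1},{"x":0,"y":0,"z":0,"wx":0,"wy":0,"wz":0,"grip":1}]'; bash look.sh w6
```

```text
clock: 7.67
tcp_pos: [589.2, -265.3, 159.4]
ee_rot: [[-0.226, 0.974, -0.002], [0.974, 0.226, -0.001], [-0.0, -0.002, -1.0]]
wrist_force: [-0.6, 0.0, 1.3]
opening: 84.9
clock: 7.83
tcp_pos: [590.1, -259.3, 161.2]
ee_rot: [[-0.232, 0.973, -0.0], [0.973, 0.232, 0.001], [0.001, 0.0, -1.0]]
wrist_force: [-0.1, 0.1, -0.4]
opening: 85.6
7.8333 [ 590.148 -259.259  161.182] [[-0.232  0.973 -0.   ]
 [ 0.973  0.232  0.001]
 [ 0.001  0.    -1.   ]] [ 0.543  0.658 -0.338  1.604  0.256  0.924  0.349]
```

View pics/w6.png

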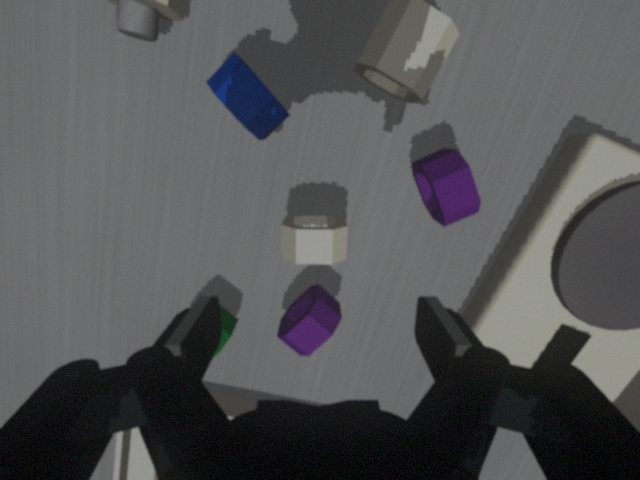

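The short white sleeve is at (314,240), square to the jaws. The purple look-alike at (310,320) stands clear of where the fingers will go.

```bash
python3 - <<'E'
from h import *
c=cam('wrist',np.load('w6.npz'));R=np.load('w6.npz')['ee_rot'];t=np.load('w6.npz')['tcp_pos']
g=cv2.imread('pics/w6.png').mean(2)
print(g[220:240,314].astype(int),g[255:272,314].astype(int));print(g[245,275:355].astype(int))
m=((g>135)).astype(np.uint8);m[:215]=0;m[275:]=0;m[:,:270]=0;m[:,355:]=0
k=max(cv2.findContours(m,0,2)[0],key=cv2.contourArea);print(cv2.minAreaRect(k))
a=onz(c,314,229.5,52);b=onz(c,314,264.5,52);print(np.linalg.norm(a-b),(a+b)/2,(a+b)/2-t)
E
```

```text
[ 95  99  96 105 120 128 122  96  89 112 141 150 150 152 153 152 152 150
 150 150] [153 150 153 153 152 150 150 148 137 118  91  77  75  73  76  74  76]
[109 109 109 109 114 112 113 115 116 114 115 115 118 116 115 116 117 118
 113 121 130 142 149 149 152 149 149 150 151 152 150 151 153 151 152 151
 153 153 154 152 151 152 153 152 152 153 150 153 150 153 152 151 150 152
 152 152 148 140 136 131 128 131 130 131 131 130 133 130 133 129 130 123
 117 114 110 113 108 114 110 115]
((314.5, 246.5), (33.0, 37.0), 90.0)
28.117236373052748 [ 589.228 -266.984   52.   ] [  -0.92    -7.725 -109.182]
```

```bash
python3 -m jog '[{"x":-0.0005,"y":-0.0065,"z":-0.04,"wx":0,"wy":0,"wz":0,"grip":1},{"x":-0.0005,"y":-0.0065,"z":-0.08,"wx":0,"wy":0,"wz":0,"grip":1},{"x":-0.0005,"y":-0.0065,"z":-0.11,"wx":0,"wy":0,"wz":0,"grip":1},{"x":-0.0005,"y":-0.0065,"z":-0.13,"wx":0,"wy":0,"wz":0,"grip":1},{"x":-0.0005,"y":-0.0065,"z":-0.140,"wx":0,"wy":0,"wz":0,"grip":1},{"x":-0.0005,"y":-0.0065,"z":-0.140,"wx":0,"wy":0,"wz":0,"grip":1},{"x":-0.0005,"y":-0.0065,"z":-0.140,"wx":0,"wy":0,"wz":0,"grip":1}]'
python3 -m jog '[{"x":0,"y":0,"z":0,"wx":0,"wy":0,"wz":0,"grip":0},{"x":0,"y":0,"z":0,"wx":0,"wy":0,"wz":0,"grip":0},{"x":0,"y":0,"z":0,"wx":0,"wy":0,"wz":0,"grip":0},{"x":0,"y":0,"z":0,"wx":0,"wy":0,"wz":0,"grip":0},{"x":0,"y":0,"z":0,"wx":0,"wy":0,"wz":0,"grip":0},{"x":0,"y":0,"z":0,"wx":0,"wy":0,"wz":0,"grip":0},{"x":0,"y":0,"z":0,"wx":0,"wy":0,"wz":0,"grip":0},{"x":0,"y":0,"z":0,"wx":0,"wy":0,"wz":0,"grip":0}]'
```

```text
clock: 8.47
tcp_pos: [590.0, -266.5, 22.2]
ee_rot: [[-0.232, 0.973, 0.001], [0.973, 0.232, -0.0], [-0.0, 0.001, -1.0]]
wrist_force: [-0.2, -0.4, 0.8]
opening: 85.5
clock: 9.13
tcp_pos: [589.9, -267.5, 22.8]
ee_rot: [[-0.231, 0.973, 0.002], [0.973, 0.231, -0.001], [-0.001, 0.001, -1.0]]
wrist_force: [-3.2, 0.8, 12.1]
opening: 50.9
```

```bash
python3 -m jog '[{"x":0,"y":0,"z":0.04,"wx":0,"wy":0,"wz":0,"grip":0},{"x":0,"y":0,"z":0.08,"wx":0,"wy":0,"wz":0,"grip":0},{"x":-0.005,"y":0.03,"z":0.113,"wx":0,"wy":0,"wz":-0.022,"grip":0},{"x":-0.01,"y":0.07,"z":0.113,"wx":0,"wy":0,"wz":-0.022,"grip":0},{"x":-0.015,"y":0.11,"z":0.113,"wx":0,"wy":0,"wz":-0.022,"grip":0},{"x":-0.02,"y":0.15,"z":0.113,"wx":0,"wy":0,"wz":-0.022,"grip":0},{"x":-0.026,"y":0.19,"z":0.113,"wx":0,"wy":0,"wz":-0.022,"grip":0},{"x":-0.032,"y":0.23,"z":0.113,"wx":0,"wy":0,"wz":-0.022,"grip":0},{"x":-0.037,"y":0.255,"z":0.113,"wx":0,"wy":0,"wz":-0.022,"grip":0},{"x":-0.037,"y":0.262,"z":0.113,"wx":0,"wy":0,"wz":-0.022,"grip":0}]'; python3 -m jog '[{"x":0,"y":0,"z":0,"wx":0,"wy":0,"wz":0,"grip":0},{"x":0,"y":0,"z":0,"wx":0,"wy":0,"wz":0,"grip":0},{"x":0,"y":0,"z":0,"wx":0,"wy":0,"wz":0,"grip":0}]'; bash look.sh w7
cat > chk.py <<'E'
from h import *
import sys
n=sys.argv[1];z=np.load(n+'.npz');c=cam('wrist',z);R=z['ee_rot'];t=z['tcp_pos'];g=cv2.imread(f'pics/{n}.png').mean(2)
for v in (40,70,100):
    k=np.where(g[v,280:380]<35)[0]+280
    m=(onz(c,k[0]-.5,v,140)+onz(c,k[-1]+.5,v,140))/2;print(v,k[0],k[-1],'spindle in tool',R.T@(m-t))
for v in (250,280,300,330): # held part: bright run
    k=np.where(g[v,200:440]>85)[0]+200
    print(v,k[0],k[-1],k.size)
E
python3 chk.py w7
```

```text
clock: 9.97
tcp_pos: [551.6, -0.1, 135.2]
ee_rot: [[-0.169, 0.986, 0.001], [0.986, 0.169, 0.002], [0.001, 0.001, -1.0]]
wrist_force: [-0.3, 1.4, -0.5]
opening: 51.4
clock: 10.22
tcp_pos: [552.6, -6.9, 134.4]
ee_rot: [[-0.161, 0.987, 0.0], [0.987, 0.161, -0.001], [-0.001, 0.0, -1.0]]
wrist_force: [0.1, -0.6, -1.3]
opening: 50.9
10.2167 [552.595  -6.893 134.447] [[-0.161  0.987  0.   ]
 [ 0.987  0.161 -0.001]
 [-0.001  0.    -1.   ]] [ 0.141  0.565 -0.325  1.874  0.257  0.743 -0.165]
40 300 339 spindle in tool [104.937   0.681  -5.632]
70 300 338 spindle in tool [95.891  0.523 -5.626]
100 305 334 spindle in tool [86.398  0.706 -5.618]
250 200 439 240
280 200 439 182
300 200 439 133
330 200 439 122
```

```bash
python3 -m jog '[{"x":-0.003,"y":0.02,"z":0.002,"wx":0,"wy":0,"wz":0,"grip":0},{"x":-0.008,"y":0.05,"z":0.002,"wx":0,"wy":0,"wz":0,"grip":0},{"x":-0.013,"y":0.08,"z":0.002,"wx":0,"wy":0,"wz":0,"grip":0},{"x":-0.018,"y":0.11,"z":0.002,"wx":0,"wy":0,"wz":0,"grip":0},{"x":-0.0205,"y":0.125,"z":0.002,"wx":0,"wy":0,"wz":0,"grip":0},{"x":-0.0205,"y":0.127,"z":0.002,"wx":0,"wy":0,"wz":0,"grip":0},{"x":-0.0205,"y":0.127,"z":0.002,"wx":0,"wy":0,"wz":0,"grip":0}]'
python3 -m jog '[{"x":-0.0005,"y":0.003,"z":0,"wx":0,"wy":0,"wz":0,"grip":0},{"x":-0.001,"y":0.006,"z":0,"wx":0,"wy":0,"wz":0,"grip":0},{"x":-0.001,"y":0.006,"z":0,"wx":0,"wy":0,"wz":0,"grip":0}]'
python3 -m jog '[{"x":-0.0004,"y":0.0025,"z":0,"wx":0,"wy":0,"wz":0,"grip":0},{"x":-0.0004,"y":0.0025,"z":0,"wx":0,"wy":0,"wz":0,"grip":0}]'
```

```text
clock: 10.85
tcp_pos: [532.0, 121.7, 136.2]
ee_rot: [[-0.163, 0.987, -0.0], [0.987, 0.163, -0.0], [-0.0, -0.0, -1.0]]
wrist_force: [1.0, -0.7, 0.4]
opening: 51.2
clock: 11.1
tcp_pos: [531.0, 127.3, 136.3]
ee_rot: [[-0.162, 0.987, -0.0], [0.987, 0.162, -0.0], [0.0, -0.0, -1.0]]
wrist_force: [-0.4, 0.6, -1.3]
opening: 50.8
clock: 11.27
tcp_pos: [530.6, 129.4, 136.2]
ee_rot: [[-0.162, 0.987, -0.0], [0.987, 0.162, -0.001], [-0.001, -0.0, -1.0]]
wrist_force: [0.6, -3.6, 0.3]
opening: 51.1
```

```bash
python3 -m jog '[{"x":-0.0003,"y":0.002,"z":0,"wx":0,"wy":0,"wz":0,"grip":0},{"x":-0.0003,"y":0.002,"z":-0.004,"wx":0,"wy":0,"wz":0,"grip":0},{"x":-0.0003,"y":0.002,"z":-0.008,"wx":0,"wy":0,"wz":0,"grip":0},{"x":-0.0003,"y":0.002,"z":-0.01,"wx":0,"wy":0,"wz":0,"grip":0}]'
python3 -m jog '[{"x":-0.0003,"y":0.002,"z":0,"wx":0,"wy":0,"wz":0,"grip":0},{"x":-0.0003,"y":0.002,"z":0,"wx":0,"wy":0,"wz":0,"grip":0}]'
```

```text
clock: 11.6
tcp_pos: [530.6, 129.6, 126.1]
ee_rot: [[-0.161, 0.987, 0.0], [0.987, 0.161, -0.003], [-0.003, -0.0, -1.0]]
wrist_force: [1.3, -16.2, 6.2]
opening: 51.1
clock: 11.77
tcp_pos: [530.4, 129.6, 126.1]
ee_rot: [[-0.16, 0.987, -0.0], [0.987, 0.16, -0.006], [-0.005, -0.001, -1.0]]
wrist_force: [5.1, -25.4, 1.9]
opening: 51.2
```

```bash
python3 -m jog '[{"x":0.0003,"y":-0.002,"z":-0.001,"wx":0,"wy":0,"wz":0,"grip":0},{"x":0.0003,"y":-0.002,"z":-0.001,"wx":0,"wy":0,"wz":0,"grip":1},{"x":0.0003,"y":-0.002,"z":-0.001,"wx":0,"wy":0,"wz":0,"grip":1},{"x":0.0003,"y":-0.002,"z":-0.001,"wx":0,"wy":0,"wz":0,"grip":1},{"x":0.0003,"y":-0.002,"z":-0.001,"wx":0,"wy":0,"wz":0,"grip":1},{"x":0.0003,"y":-0.002,"z":-0.001,"wx":0,"wy":0,"wz":0,"grip":1},{"x":0.0003,"y":-0.002,"z":-0.001,"wx":0,"wy":0,"wz":0,"grip":1}]'; python3 -m jog '[{"x":0,"y":0,"z":0.04,"wx":0,"wy":0,"wz":0,"grip":1},{"x":0,"y":0,"z":0.08,"wx":0,"wy":0,"wz":0,"grip":1},{"x":-0.097,"y":-0.242,"z":0.1,"wx":0,"wy":0,"wz":-0.045,"grip":1},{"x":-0.097,"y":-0.242,"z":0.1,"wx":0,"wy":0,"wz":-0.045,"grip":1},{"x":-0.097,"y":-0.242,"z":0.1,"wx":0,"wy":0,"wz":-0.045,"grip":1},{"x":-0.097,"y":-0.242,"z":0.1,"wx":0,"wy":0,"wz":-0.045,"grip":1},{"x":-0.097,"y":-0.242,"z":0.08,"wx":0,"wy":0,"wz":-0.045,"grip":1},{"x":-0.097,"y":-0.242,"z":0.04,"wx":0,"wy":0,"wz":-0.045,"grip":1},{"x":-0.097,"y":-0.242,"z":0.04,"wx":0,"wy":0,"wz":-0.045,"grip":1},{"x":-0.097,"y":-0.242,"z":0.04,"wx":0,"wy":0,"wz":-0.045,"grip":1}]';python3 -m jog '[{"x":0,"y":0,"z":0,"wx":0,"wy":0,"wz":0,"grip":1},{"x":0,"y":0,"z":0,"wx":0,"wy":0,"wz":0,"grip":1},{"x":0,"y":0,"z":0,"wx":0,"wy":0,"wz":0,"grip":1}]'; bash look.sh w8
```

```text
clock: 12.35
tcp_pos: [530.1, 132.5, 125.3]
ee_rot: [[-0.164, 0.987, -0.0], [0.987, 0.164, 0.0], [0.0, -0.0, -1.0]]
wrist_force: [-0.2, 0.1, -0.6]
opening: 85.6
clock: 13.18
tcp_pos: [429.8, -113.4, 162.6]
ee_rot: [[-0.018, 1.0, -0.005], [1.0, 0.018, -0.001], [-0.0, -0.005, -1.0]]
wrist_force: [-0.7, -0.6, -0.6]
opening: 85.2
clock: 13.43
tcp_pos: [434.0, -108.7, 165.9]
ee_rot: [[-0.024, 1.0, 0.001], [1.0, 0.024, 0.0], [0.0, 0.001, -1.0]]
wrist_force: [-0.2, 0.3, 0.1]
opening: 85.2
13.4333 [ 433.971 -108.702  165.902] [[-0.024  1.     0.001]
 [ 1.     0.024  0.   ]
 [ 0.     0.001 -1.   ]] [ 0.332  0.368 -0.271  2.115  0.155  0.675 -0.018]
```

View pics/w8.png

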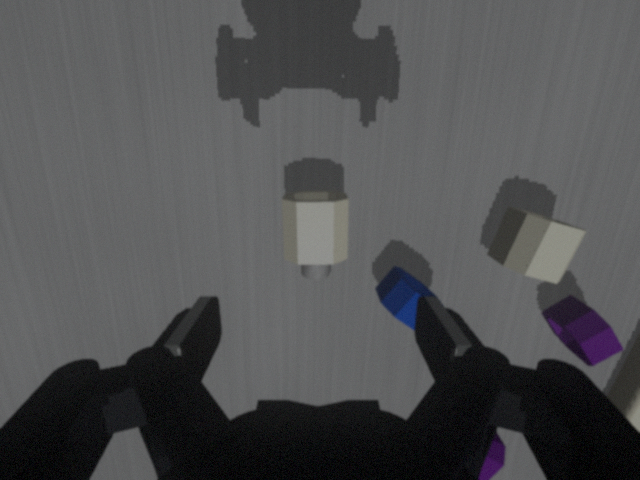

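The cap is at (316,228) with its knob at (316,271), facing away from the drive as it should. The blue decoy's nearest corner is at (400,266), so I'll grip 6 mm towards the open end to stay clear of it.

```bash
python3 - <<'E'
from h import *
z=np.load('w8.npz');c=cam('wrist',z);t=z['tcp_pos']
g=cv2.imread('pics/w8.png').mean(2)
print(g[192:206,316].astype(int),g[256:270,316].astype(int));print(g[205,276:356].astype(int));print(g[250,276:356].astype(int))
a=onz(c,315.5,200.5,52);b=onz(c,316,265,52);print(a,b,np.linalg.norm(a-b),(a+b)/2-t)
print(onz(c,400,266,52)-t, onz(c,377,290,40)-t)
E
```

```text
[ 86  88  92  93  89  90  88  85  83  94 117 135 140 144] [141 143 143 143 145 144 141 138 129 119 114 113 107 111]
[102 105 104 107 105 105 105 102 105 108 104 108 106 107 108 106 105 104
 108 115 127 138 139 141 138 141 141 139 143 142 141 140 142 140 141 139
 141 141 143 140 144 141 140 140 142 140 139 141 141 142 139 142 139 141
 142 142 141 134 130 128 127 123 127 124 126 123 124 125 127 126 125 122
 114 112 106 102 102 104 103 103]
[101 103 104 106 102 104 100 103 106 107 106 107 103 107 105 106 106 106
 106 106 110 126 135 140 142 145 142 143 143 143 142 144 144 144 142 143
 143 142 142 143 141 144 144 142 146 143 143 146 143 143 144 141 142 143
 145 143 139 132 126 126 120 124 125 122 125 125 125 125 126 127 124 114
 109 102 101 102 103 101 101 103]
[432.003 -80.994  52.   ] [ 433.528 -132.468   52.   ] 51.496617205929134 [  -1.205    1.972 -113.902]
[  65.89   -23.081 -113.902] [  51.83   -50.179 -125.902]
```

```bash
python3 -m jog '[{"x":-0.0005,"y":0.008,"z":-0.04,"wx":0,"wy":0,"wz":0,"grip":1},{"x":-0.0005,"y":0.008,"z":-0.08,"wx":0,"wy":0,"wz":0,"grip":1},{"x":-0.0005,"y":0.008,"z":-0.11,"wx":0,"wy":0,"wz":0,"grip":1},{"x":-0.0005,"y":0.008,"z":-0.13,"wx":0,"wy":0,"wz":0,"grip":1},{"x":-0.0005,"y":0.008,"z":-0.144,"wx":0,"wy":0,"wz":0,"grip":1},{"x":-0.0005,"y":0.008,"z":-0.144,"wx":0,"wy":0,"wz":0,"grip":1},{"x":-0.0005,"y":0.008,"z":-0.144,"wx":0,"wy":0,"wz":0,"grip":1}]'
python3 -m jog '[{"x":0,"y":0,"z":0,"wx":0,"wy":0,"wz":0,"grip":0},{"x":0,"y":0,"z":0,"wx":0,"wy":0,"wz":0,"grip":0},{"x":0,"y":0,"z":0,"wx":0,"wy":0,"wz":0,"grip":0},{"x":0,"y":0,"z":0,"wx":0,"wy":0,"wz":0,"grip":0},{"x":0,"y":0,"z":0,"wx":0,"wy":0,"wz":0,"grip":0},{"x":0,"y":0,"z":0,"wx":0,"wy":0,"wz":0,"grip":0},{"x":0,"y":0,"z":0,"wx":0,"wy":0,"wz":0,"grip":0},{"x":0,"y":0,"z":0,"wx":0,"wy":0,"wz":0,"grip":0}]'
```

```text
clock: 14.07
tcp_pos: [432.9, -100.9, 21.4]
ee_rot: [[-0.024, 1.0, -0.001], [1.0, 0.024, 0.0], [0.0, -0.001, -1.0]]
wrist_force: [0.3, 0.1, 1.1]
opening: 85.4
clock: 14.73
tcp_pos: [433.3, -101.8, 22.5]
ee_rot: [[-0.022, 1.0, 0.002], [1.0, 0.022, -0.0], [-0.0, 0.002, -1.0]]
wrist_force: [-2.3, 2.3, 17.9]
opening: 51.1
```

```bash
python3 -m jog '[{"x":0,"y":0,"z":0.04,"wx":0,"wy":0,"wz":0,"grip":0},{"x":0,"y":0,"z":0.08,"wx":0,"wy":0,"wz":0,"grip":0},{"x":0.02,"y":0.015,"z":0.114,"wx":0,"wy":0,"wz":0.045,"grip":0},{"x":0.05,"y":0.04,"z":0.114,"wx":0,"wy":0,"wz":0.045,"grip":0},{"x":0.08,"y":0.065,"z":0.114,"wx":0,"wy":0,"wz":0.045,"grip":0},{"x":0.11,"y":0.085,"z":0.114,"wx":0,"wy":0,"wz":0.045,"grip":0},{"x":0.1195,"y":0.095,"z":0.114,"wx":0,"wy":0,"wz":0.045,"grip":0},{"x":0.1195,"y":0.095,"z":0.114,"wx":0,"wy":0,"wz":0.045,"grip":0},{"x":0.1195,"y":0.095,"z":0.114,"wx":0,"wy":0,"wz":0.045,"grip":0},{"x":0.1195,"y":0.095,"z":0.114,"wx":0,"wy":0,"wz":0.045,"grip":0}]'; bash look.sh w9; python3 chk.py w9 | head -3
```

```text
clock: 15.57
tcp_pos: [551.4, -7.4, 135.5]
ee_rot: [[-0.163, 0.987, -0.0], [0.987, 0.163, -0.001], [-0.0, -0.001, -1.0]]
wrist_force: [0.2, -0.1, -0.5]
opening: 50.9
15.5667 [551.438  -7.421 135.468] [[-0.163  0.987 -0.   ]
 [ 0.987  0.163 -0.001]
 [-0.    -0.001 -1.   ]] [ 0.124  0.56  -0.3    1.877  0.236  0.74  -0.145]
40 304 343 spindle in tool [105.186   2.029  -4.583]
70 304 342 spindle in tool [96.064  1.901 -4.578]
100 309 338 spindle in tool [86.49   2.12  -4.574]
```

View pics/w9.png

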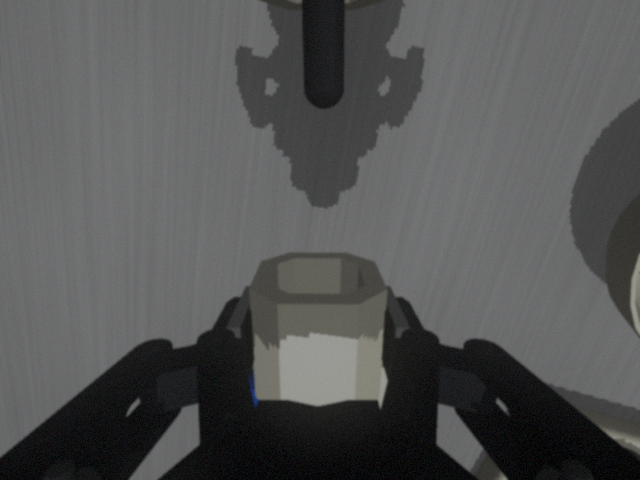

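The cap is held squarely, with its bore at (320,275) facing the spindle tip at (323,105). The sideways offset is about 2 mm, well inside the clearance.

```bash
python3 -m jog '[{"x":0.0005,"y":0.012,"z":0.001,"wx":0,"wy":0,"wz":0,"grip":0},{"x":-0.003,"y":0.032,"z":0.001,"wx":0,"wy":0,"wz":0,"grip":0},{"x":-0.006,"y":0.052,"z":0.001,"wx":0,"wy":0,"wz":0,"grip":0},{"x":-0.0095,"y":0.072,"z":0.001,"wx":0,"wy":0,"wz":0,"grip":0},{"x":-0.0125,"y":0.09,"z":0.001,"wx":0,"wy":0,"wz":0,"grip":0},{"x":-0.0135,"y":0.096,"z":0.001,"wx":0,"wy":0,"wz":0,"grip":0},{"x":-0.0135,"y":0.096,"z":0.001,"wx":0,"wy":0,"wz":0,"grip":0}]'
python3 -m jog '[{"x":-0.0005,"y":0.003,"z":0,"wx":0,"wy":0,"wz":0,"grip":0},{"x":-0.001,"y":0.006,"z":0,"wx":0,"wy":0,"wz":0,"grip":0},{"x":-0.001,"y":0.006,"z":0,"wx":0,"wy":0,"wz":0,"grip":0}]'
python3 -m jog '[{"x":-0.0004,"y":0.0025,"z":0,"wx":0,"wy":0,"wz":0,"grip":0},{"x":-0.0004,"y":0.0025,"z":0,"wx":0,"wy":0,"wz":0,"grip":0}]'
```

```text
clock: 16.2
tcp_pos: [538.2, 90.8, 136.6]
ee_rot: [[-0.165, 0.986, 0.0], [0.986, 0.165, 0.0], [0.0, 0.0, -1.0]]
wrist_force: [-0.1, -0.5, -0.5]
opening: 50.8
clock: 16.45
tcp_pos: [537.7, 95.0, 136.3]
ee_rot: [[-0.162, 0.987, -0.0], [0.987, 0.162, -0.0], [-0.0, -0.0, -1.0]]
wrist_force: [0.4, -0.1, -0.6]
opening: 50.9
clock: 16.62
tcp_pos: [537.3, 97.2, 136.3]
ee_rot: [[-0.163, 0.987, -0.0], [0.987, 0.163, -0.001], [-0.001, -0.0, -1.0]]
wrist_force: [0.9, -1.3, -1.2]
opening: 51.0
```

```bash
python3 -m jog '[{"x":-0.0003,"y":0.002,"z":0,"wx":0,"wy":0,"wz":0,"grip":0},{"x":-0.0003,"y":0.002,"z":-0.004,"wx":0,"wy":0,"wz":0,"grip":0},{"x":-0.0003,"y":0.002,"z":-0.008,"wx":0,"wy":0,"wz":0,"grip":0},{"x":-0.0003,"y":0.002,"z":-0.01,"wx":0,"wy":0,"wz":0,"grip":0}]'
python3 -m jog '[{"x":-0.0003,"y":0.002,"z":0,"wx":0,"wy":0,"wz":0,"grip":0},{"x":-0.0003,"y":0.002,"z":0,"wx":0,"wy":0,"wz":0,"grip":0}]'
```

```text
clock: 16.95
tcp_pos: [537.2, 97.5, 126.1]
ee_rot: [[-0.161, 0.987, -0.0], [0.987, 0.161, -0.003], [-0.003, -0.0, -1.0]]
wrist_force: [1.5, -13.3, 4.3]
opening: 50.8
clock: 17.12
tcp_pos: [537.1, 97.6, 126.1]
ee_rot: [[-0.16, 0.987, -0.0], [0.987, 0.16, -0.005], [-0.005, -0.001, -1.0]]
wrist_force: [4.9, -23.8, 0.5]
opening: 51.1
```

Everything stops where expected (TCP y 97.6 against 97.3 predicted). I'll let go, rise and check.

```bash
python3 -m jog '[{"x":0.0003,"y":-0.002,"z":-0.001,"wx":0,"wy":0,"wz":0,"grip":0},{"x":0.0003,"y":-0.002,"z":-0.001,"wx":0,"wy":0,"wz":0,"grip":0},{"x":0.0003,"y":-0.002,"z":-0.001,"wx":0,"wy":0,"wz":0,"grip":1},{"x":0.0003,"y":-0.002,"z":-0.001,"wx":0,"wy":0,"wz":0,"grip":1},{"x":0.0003,"y":-0.002,"z":-0.001,"wx":0,"wy":0,"wz":0,"grip":1},{"x":0.0003,"y":-0.002,"z":-0.001,"wx":0,"wy":0,"wz":0,"grip":1},{"x":0.0003,"y":-0.002,"z":-0.001,"wx":0,"wy":0,"wz":0,"grip":1},{"x":0.0003,"y":-0.002,"z":-0.001,"wx":0,"wy":0,"wz":0,"grip":1}]'; python3 -m jog '[{"x":0,"y":0,"z":0.04,"wx":0,"wy":0,"wz":0,"grip":1},{"x":0,"y":0,"z":0.08,"wx":0,"wy":0,"wz":0,"grip":1},{"x":0,"y":-0.02,"z":0.12,"wx":0,"wy":0,"wz":0,"grip":1},{"x":0,"y":-0.03,"z":0.14,"wx":0,"wy":0,"wz":0,"grip":1},{"x":0,"y":-0.03,"z":0.14,"wx":0,"wy":0,"wz":0,"grip":1},{"x":0,"y":-0.03,"z":0.14,"wx":0,"wy":0,"wz":0,"grip":1},{"x":0,"y":-0.03,"z":0.14,"wx":0,"wy":0,"wz":0,"grip":1}]'; bash look.sh w10
python3 - <<'E'
from h import *
w=cv2.imread('pics/w10.png');s=robot.get_image('side')[:,:,::-1]
cv2.imwrite('pics/m10.png',np.hstack([np.clip(cv2.resize(w[0:400,200:520],(400,500))*1.5,0,255).astype(np.uint8),cv2.resize(s[230:350,290:386],(400,500))]))
E
```

```text
clock: 17.78
tcp_pos: [536.9, 100.0, 125.3]
ee_rot: [[-0.163, 0.987, -0.0], [0.987, 0.163, 0.0], [0.0, -0.0, -1.0]]
wrist_force: [-0.1, -0.0, 1.1]
opening: 85.6
clock: 18.37
tcp_pos: [536.6, 70.0, 264.8]
ee_rot: [[-0.163, 0.987, -0.001], [0.987, 0.163, 0.0], [0.0, -0.001, -1.0]]
wrist_force: [0.7, -0.6, -0.7]
opening: 85.5
18.3667 [536.616  70.029 264.793] [[-0.163  0.987 -0.001]
 [ 0.987  0.163  0.   ]
 [ 0.    -0.001 -1.   ]] [ 0.021  0.38  -0.343  1.783  0.148  1.004 -0.215]
```

View pics/m10.png

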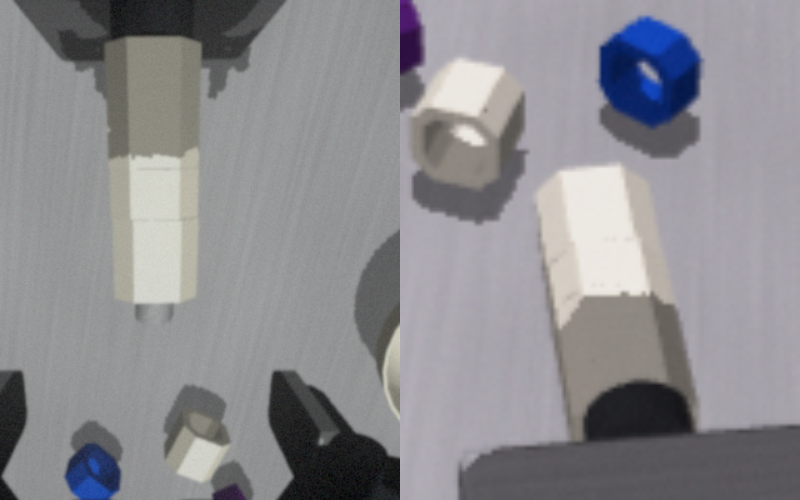

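Both views show one continuous stack against the shoulder, with only hairline joints at crop rows 168 and 218 and the knob outward at (153,312). One length check, then I'll hand in.

```bash
python3 - <<'E'
from h import *
c=cam('wrist',np.load('w10.npz'))
P=[onz(c,200+x/1.25,y/1.25,155) for x,y in((153,37),(155,168),(156,218),(156,303))]
print([np.linalg.norm(P[0]-p) for p in P[1:]],'expect 64 92 142')
print(robot.job_done())
E
```

```text
[np.float64(63.46369619989203), np.float64(90.76330124004055), np.float64(141.82235845552663)] expect 64 92 142
the job is handed in; nothing more can be done
None
```

The dough roller is back together on the spindle: long sleeve, then short sleeve, then the end cap with its knob outward. I pushed each part home until it met about 24 N, lowered it to hang on the spindle, and let go. I handed the job in about 18 s into the 69 s allowed.

- **Fit:** the last pictures show a continuous stack against the shoulder. From the shoulder, the ends of the three parts measured 63.5, 90.8 and 141.8 mm, against 64, 92 and 142 mm expected. The differences are within pixel error.
- **Clear of the work:** the gripper was open and about 140 mm above the stack at hand-in. I touched neither the look-alikes nor the 46 mm sleeve.
- **Problems:** the first move command was refused because its rows left out some values, and I resent it in full. No check failed.

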